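Heat diffuser onto the gas burner

TASK

The thin round metal heat diffuser with the red handle lies flat on the dark chopping board, too thin to get hold of there. Slide it flat along the board until most of its handle sticks out over the board's edge towards the stove, then take it by the handle and lay it gently, flat and centred, on the grate of the stove's gas burner (the one with the four-armed grate, not the solid electric hotplate), and let go.

Things in the scene. Friction and masses are not known exactly. Their poses are not given: they have to be found in the camera images.
- diffuser: heat diffuser, 80 to 170 g: aluminium disc 120 mm wide, 3 mm thick, dotted black, with a flat red handle 34 mm wide, 3 mm thick, in the same plane, along its +y from the rim to 155 mm from the disc's centre; at first wholly on the board. Origin: centre of the disc's underside; z up. Balances 24 mm towards the handle. Fingertips pressing the disc with 5 to 15 N can drag it along the board.
- handle (a point): middle of the diffuser's handle, 105 mm along +y from the disc's centre, halfway through the 3 mm thickness; axes as the diffuser's. Where the handle overhangs the board it can be gripped from above across its 34 mm width (along x), the fingers reaching past it on both sides.
- board: dark wooden chopping board fixed on the work surface, 240 mm along x, 300 mm along y, 45 mm thick. Origin: centre of its underside, on the work surface. Its +y edge, 150 mm from the origin, is the one towards the stove; the handle points to it within 17 degrees at the start. Beyond that edge at least 90 mm of surface lie free before the stove.
- gas_burner (a point): centre of the gas burner's dark steel grate, level with its top, 95 mm above the work surface; four flat arms reach 75 mm out, diagonally. Axes: the fixed stove's, a steel box 290 mm along x, 520 along y, deck 35 mm below this point, middle 130 mm along +y. The electric hotplate (160 mm wide, 23 mm lower) is 260 mm away along +y. The handle may point any way.
Things that resemble listed ones, but are neither listed nor needed, are in the scene too. What is shaped like the diffuser but orange is not meant.

How it is judged:
On the way, in this order (a step that is already met when the one before it is completed fails the run):
1. the diffuser lies flat on the board with the middle of its handle beyond the board's +y edge (y of handle in the frame of board above 0.15 m and y of diffuser in the frame of board below 0.15 m and height (world z) of diffuser between 0.04 and 0.051 m and angle between diffuser's own z axis and vertical below 0.08 rad), for 0.2 s.
2. the diffuser is lifted, gripped by its handle, 30 mm or more above the board (height (world z) of handle above 0.075 m and height (world z) of diffuser above 0.06 m and distance between the grasp point and handle below 0.055 m and contact force between the fingers and diffuser above 0.5 N), for 0.2 s.
At the end, for the whole second after the job is handed in: the diffuser lies at rest and flat (within 6 degrees) on the gas burner's grate, right way up, the disc's centre within 20 mm of the grate's centre (horizontal distance between diffuser and gas_burner below 0.02 m and z of diffuser in the frame of gas_burner between -0.006 and 0.006 m and angle between diffuser's own z axis and vertical below 0.1 rad and linear speed of diffuser below 0.02 m/s); the robot touches nothing.
It fails at once if the diffuser falls off the board (height (world z) of diffuser below 0.025 m).
It fails at once if the diffuser is dropped onto the grate (faster than 0.7 m/s just above it) (linear speed of diffuser above 0.7 m/s and horizontal distance between diffuser and gas_burner below 0.06 m and z of diffuser in the frame of gas_burner below 0.04 m).
It also fails if it takes over 53 s, if anything falls off the work surface, if the arm or the gripper's body presses on something with over 40 N, if the wrist force passes 120 N, or if a joint passes its speed limit or range.

ROBOT

A 6-joint arm with a two-finger parallel gripper is mounted at the origin on the work surface. World frame = base frame: x ahead of the robot, y to its left, z up, the work surface at z = 0. Lengths are in m, angles in rad, forces in N, time in s.
With the tool pointing down it reaches from about 0.15 to 0.775 m from the base axis. Payload 6.1 kg.
Tool frame: the origin (TCP) lies between the finger pads; the fingertips stand 11 mm ahead of it and the grasp point (between the pads) lies 8 mm behind it; z points along the fingers, y is the direction in which the jaws open and shut (so a half turn about z gives the same grasp; the last joint's range is limited). The gripper opens to 85 mm and grips with 20 to 120 N. Pads are 22 mm wide; open, the fingers measure 114 mm over their backs; the gripper's body (76 mm by 85 mm) begins 54 mm behind the grasp point. The pads swing forward as they close: fully open they stand 13 mm farther back than shut.
Start: joints at [1.273, 0.126, -0.04, 1.405, 0, 1.571], TCP at [0.154, 0.502, 0.242] pointing down, gripper open.
Joint ranges: [-2.72, 2.72], [-0.95, 1.95], [-1.27, 1.35], [-1.78, 2.02], [-1.46, 1.47], [-3.14, 3.14]. Speed limits (rad/s): [2.39, 2.39, 3.01, 3.14, 3.14, 3.14].

INTERFACE

Orientations are given as a unit quaternion [x, y, z, w].
In Python, from workcell import ctrl, solver, optics, job gives the robot as it stands. Calls block until the motion is done:
- ctrl.move_to(position, orientation): joint-space move of the TCP to a pose.
- ctrl.move_linear(position, velocity=0.15, ori=None, contact_N=None): straight line of the TCP; ori=None keeps the orientation; velocity is the mean speed in m/s. With contact_N (N) it stops when the force on the tool has changed by that much, and returns True; else False.
- ctrl.goto_joints(angles): joint-space move.
- ctrl.set_gripper(opening): opening from 0.0 (shut) to 1.0 (fully open); the grip force is fixed at half the most; returns when the fingers have stopped.
- ctrl.pause(seconds).
- solver.inverse_kinematics(position, orientation): joint angles nearest the present ones, or None.
- optics.snapshot(name): name is "scene" or "side" or "wrist"; returns a dict with "color" (400x640x3 uint8, red, green, blue), "fx", "fy", "cx", "cy" (pixels), "k1" (the pictures are not rectified: a ray, as slopes to the right and down, at radius r is drawn at 1 + k1 r^2 times it, then the intrinsics apply), "world_to_cam" (4x4, takes a point from world to camera coordinates). Camera axes: x right, y down, z forward; pixel columns grow to the right and rows downward; lengths in m; the calibration is good to about 2 mm. A picture is of the moment at which its call begins. There is no depth.
A pose or a line that the arm cannot do raises ctrl.Unreachable and nothing moves.
- job.hand_in(): hands the job in, once; it reports no verdict.
Readings, each from a call of its own:
- ctrl.read_t(): time.
- ctrl.read_qpos(): joint angles.
- ctrl.read_joint_vel(): joint speeds.
- ctrl.read_joint_torque(): joint torques, N m.
- ctrl.read_ee_pos(): TCP position.
- ctrl.read_tool_rot(): TCP orientation.
- ctrl.read_wrist_force(): force on the tool from outside, world axes, zero at the start.
- ctrl.read_wrist_torque(): the same for the moment, N m.
- ctrl.read_finger_gap(): opening from 0.0 (shut) to 1.0 (fully open).
Only numpy, scipy, OpenCV 4.12 (cv2) and the standard library are available. Lean on these libraries where they do the work, as an engineer would, in place of code of your own. Each camera call takes 0.05 s, during which the arm holds its last target. There are 200 camera calls.

## Working session

There is one attempt and no reset: what is moved stays moved. The work goes in short steps, each a Python script; the robot and the scene stay as the last script left them, time stands still between calls to the robot, and variables do not carry over. Pictures are saved under pics/ and viewed, about 8 in all and at most 12, crops included, and the job is handed in when it is done.

```bash
mkdir -p pics; ls; cat > h.py <<'E'
import numpy as np, cv2
from workcell import ctrl, solver, optics, job
def snap(n,f=None):
    s=optics.snapshot(n)
    if f: cv2.imwrite('pics/'+f,s['color'][:,:,::-1])
    return s
def px2plane(s,uv,z):
    uv=np.asarray(uv,float).reshape(-1,2)
    d=np.c_[(uv[:,0]-s['cx'])/s['fx'],(uv[:,1]-s['cy'])/s['fy']]
    u=d.copy()
    for _ in range(20): u=d/(1+s['k1']*(u**2).sum(1,keepdims=True))
    T=np.linalg.inv(np.array(s['world_to_cam'])); o=T[:3,3]
    r=np.c_[u,np.ones(len(u))]@T[:3,:3].T
    return o+r*((z-o[2])/r[:,2])[:,None]
def proj(s,P):
    P=np.asarray(P,float).reshape(-1,3); W=np.array(s['world_to_cam'])
    c=P@W[:3,:3].T+W[:3,3]; u=c[:,:2]/c[:,2:]
    u=u*(1+s['k1']*(u**2).sum(1,keepdims=True))
    return u*[s['fx'],s['fy']]+[s['cx'],s['cy']]
E
python3 - <<'E'
from h import *
for n in ("scene","side"):
    s=snap(n,n+"0.png"); print(n,s['fx'],s['k1'],np.round(np.linalg.inv(s['world_to_cam'])[:3],3).tolist())
print(ctrl.read_t(),ctrl.read_tool_rot())
a=[cv2.imread(f'pics/{n}0.png') for n in('scene','side')]
E
```

```text
pics
scene 420.5812116209487 -0.004260432125865389 [[0.721, 0.414, -0.556, 0.938], [0.693, -0.405, 0.597, -0.559], [0.022, -0.815, -0.578, 0.619]]
side 517.5505987425202 -0.16151781908539686 [[0.981, -0.136, 0.135, 0.263], [-0.191, -0.665, 0.722, -0.899], [-0.008, -0.734, -0.679, 0.888]]
0.1 [ 1.48360141e-01  9.88933132e-01 -7.19733453e-04 -1.05192005e-04]
```

View pics/scene0.png

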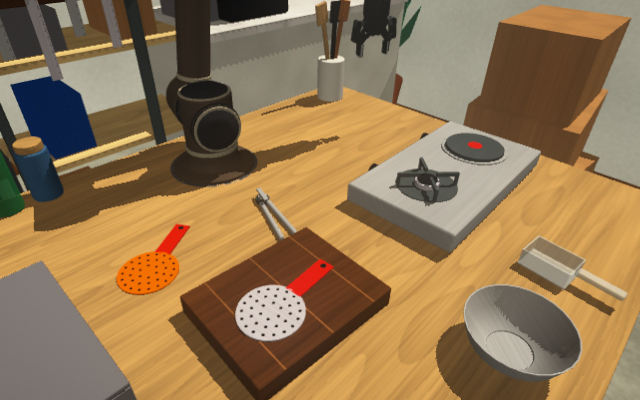

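View pics/side0.png

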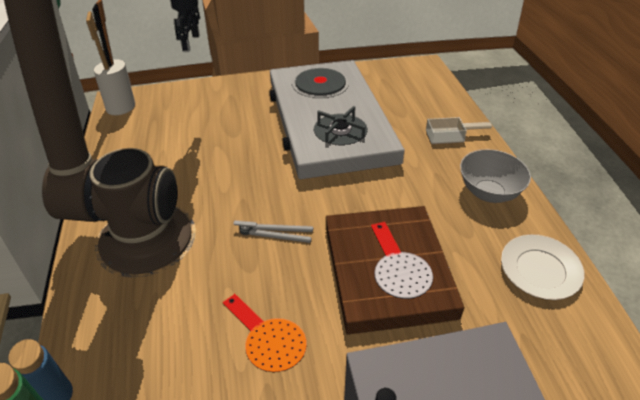

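The first two views show the following:
- **On the board:** the silver dotted disc with a red handle, scene (271,312) and side (404,274). This is the diffuser meant.
- **On the worktop:** the orange disc, scene (148,272) and side (276,345). This is the decoy.
- **Gas burner:** the four-armed grate, scene (428,182) and side (342,125).
- **Hotplate:** the solid one with the red dot, scene (474,146).

Next I'll measure all of these.

```bash
cat >> h.py <<'E'
def circ(P):
    A=np.c_[2*P[:,:2],np.ones(len(P))]; c=np.linalg.lstsq(A,(P[:,:2]**2).sum(1),rcond=None)[0]
    return c[:2],np.sqrt(c[2]+c[:2]@c[:2])
def biggest(m):
    return max(cv2.findContours(m,cv2.RETR_EXTERNAL,cv2.CHAIN_APPROX_NONE)[0],key=cv2.contourArea)
def diffuser(s,win,z):
    """win=(u0,v0,u1,v1); returns disc centre, radius, handle yaw dir"""
    u0,v0,u1,v1=win; im=s['color'][v0:v1,u0:u1]; hsv=cv2.cvtColor(im,cv2.COLOR_RGB2HSV)
    w=((hsv[...,1]<70)&(hsv[...,2]>130)).astype(np.uint8)*255
    w=cv2.morphologyEx(w,cv2.MORPH_CLOSE,np.ones((5,5)))
    h=cv2.convexHull(biggest(w)).reshape(-1,2)+[u0,v0]
    P=px2plane(s,h,z); c,r=circ(P)
    red=(((hsv[...,0]<6)|(hsv[...,0]>174))&(hsv[...,1]>190)&(hsv[...,2]>110)).astype(np.uint8)*255
    b=biggest(red).reshape(-1,2)+[u0,v0]; H=px2plane(s,b,z)
    hc=np.array(cv2.minAreaRect(H[:,:2].astype(np.float32)*1000)[0])/1000
    return c,r,hc
E
python3 - <<'E'
from h import *
wins={'scene':(185,235,385,375),'side':(335,215,455,310)}
bc={'scene':[(182,296),(307,229),(390,290),(262,378)],'side':[(327,217),(426,208),(459,309),(346,321)]}
gr={'scene':(428,182),'side':(342,125)}
for n in wins:
    s=snap(n); c,r,hc=diffuser(s,wins[n],.048)
    d=hc-c; print(n,c.round(4),r.round(4),hc.round(4),np.linalg.norm(d).round(4),np.degrees(np.arctan2(d[1],d[0])).round(1))
    im=s['color']; hsv=cv2.cvtColor(im,cv2.COLOR_RGB2HSV)
    # board mask
    m=((hsv[...,2]<125)&(hsv[...,1]>90)&(hsv[...,0]<20)).astype(np.uint8)*255
    k=np.zeros_like(m); q=np.array(bc[n],int); cv2.fillConvexPoly(k,q,255); k=cv2.dilate(k,np.ones((15,15)));
    print(px2plane(s,bc[n],.045).round(3)[:,:2].tolist(), px2plane(s,gr[n],.095).round(4))
a=cv2.imread('pics/scene0.png')[220:400,170:400]; b=cv2.imread('pics/side0.png')[60:180,260:420]; c=cv2.imread('pics/side0.png')[200:330,310:470]; d=cv2.imread('pics/scene0.png')[120:250,345:545]
f=lambda x:cv2.resize(x,(400,300),interpolation=cv2.INTER_CUBIC)
cv2.imwrite('pics/crop.png',np.vstack([np.hstack([f(a),f(b)]),np.hstack([f(c),f(d)])]))
E
```

```text
scene [ 0.5552 -0.2642] 0.0601 [ 0.5465 -0.158 ] 0.1066 94.7
[[0.418, -0.352], [0.44, -0.062], [0.671, -0.078], [0.64, -0.354]] [[0.5584 0.2161 0.095 ]]
side [ 0.5557 -0.2612] 0.0608 [ 0.5465 -0.1537] 0.1079 94.9
[[0.434, -0.062], [0.67, -0.079], [0.638, -0.369], [0.413, -0.349]] [[0.5338 0.2252 0.095 ]]
```

View pics/crop.png

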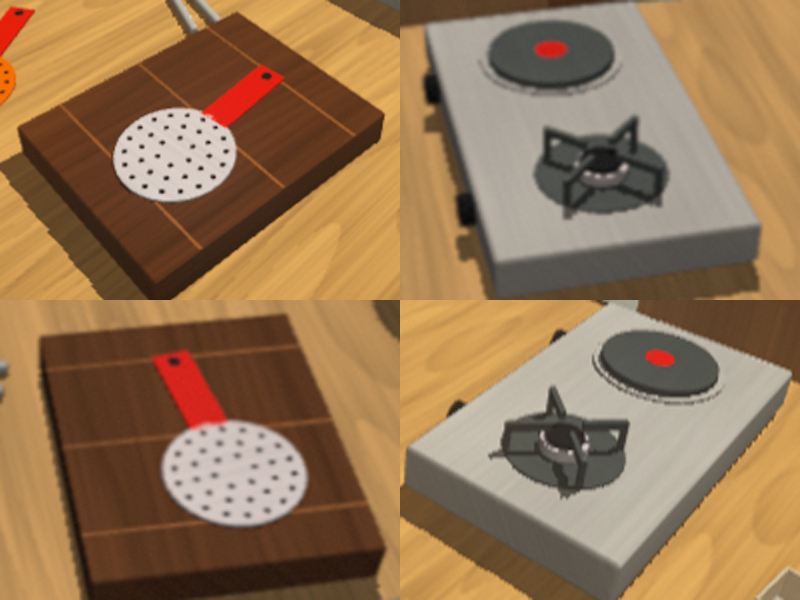

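The crop confirms the target: the silver disc on the board and the four-armed grate on the stove. The grate arm tips and deck corners are visible, so I'll use those to fix the grate centre.

```bash
python3 - <<'E'
from h import *
tips={'side':[(318.8,111.6),(354,108),(364,128.8),(326.8,134)],'scene':[(421.5,159),(459,172.9),(432.5,191.5),(398.5,175.5)]}
deck={'side':[(298,165.2),(402.8,151.2)],'scene':[(350,185),(453.5,235.7)]}
brd={'side':[(326,216.5),(425.2,206.5),(463.6,307.4),(347,322.6)],'scene':[(306.2,227.8),(390,290.2),(258,385),(181.5,298)]}
for n in tips:
    s=snap(n)
    P=px2plane(s,tips[n],.095)[:,:2]; print(n,'tips',P.round(3).tolist(),'mean',P.mean(0).round(4))
    D=px2plane(s,deck[n],.06)[:,:2]; e=D[1]-D[0]; e/=np.linalg.norm(e); nrm=np.array([-e[1],e[0]])
    print('deck',D.round(3).tolist(),np.linalg.norm(D[1]-D[0]).round(3),np.degrees(np.arctan2(e[1],e[0])).round(1),'centre est',(D.mean(0)+.13*nrm).round(4))
    B=px2plane(s,brd[n],.045)[:,:2]; print('board',B.round(3).tolist(),B.mean(0).round(4))
E
```

```text
side tips [[0.485, 0.302], [0.586, 0.301], [0.587, 0.196], [0.485, 0.193]] mean [0.5359 0.248 ]
deck [[0.396, 0.122], [0.676, 0.125]] 0.28 0.6 centre est [0.5348 0.2535]
board [[0.432, -0.06], [0.67, -0.074], [0.649, -0.367], [0.414, -0.353]] [ 0.5412 -0.2136]
scene tips [[0.488, 0.298], [0.589, 0.306], [0.587, 0.189], [0.494, 0.19]] mean [0.5394 0.2458]
deck [[0.406, 0.119], [0.683, 0.126]] 0.276 1.6 centre est [0.5409 0.2524]
board [[0.436, -0.06], [0.672, -0.078], [0.645, -0.365], [0.421, -0.355]] [ 0.5434 -0.2145]
```

```bash
cat >> h.py <<'E'
def q(deg):  # tool down, jaw axis at angle deg from world x
    a=np.radians((deg+90)/2); return [np.cos(a),np.sin(a),0,0]
E
python3 - <<'E'
from h import *
ctrl.set_gripper(0.45)
c=np.array([.5555,-.2625]); hd=np.array([np.cos(np.radians(94.8)),np.sin(np.radians(94.8))])
p=c+.008*hd
ctrl.move_to([*p,.14],q(4.8))
print(ctrl.read_t(),ctrl.read_qpos(),ctrl.read_wrist_force())
ctrl.move_linear([*p,.080],velocity=.12)
f0=ctrl.read_wrist_force()
hit=ctrl.move_linear([*p,.045],velocity=.02,contact_N=7)
print(hit,ctrl.read_ee_pos(),f0,ctrl.read_wrist_force(),ctrl.read_t())
snap('side','press.png')
E
```

```text
3.85 [-4.28828718e-01  3.03326560e-01 -4.20191370e-02  1.22525768e+00
  1.14198451e-04  1.05692084e+00] [ 0.55949068 -0.02664233 -1.56110841]
True [ 0.55479328 -0.2545072   0.05772404] [ 0.04662649 -0.1987643   0.58377783] [-1.11625813  1.04075027  5.59140488] 5.6
```

```bash
python3 - <<'E'
from h import *
p=np.array(ctrl.read_ee_pos()); 
z=p[2]
for i in range(6):
    z-=.0005; ctrl.move_linear([p[0],p[1],z],velocity=.02); ctrl.pause(.1); f=ctrl.read_wrist_force()[2]; print(z.round(4),f.round(1), ctrl.read_ee_pos()[2].round(4))
    if f>9.5: break
b=np.array([.065,.998,0])
for i in range(2):
    ctrl.move_linear((np.array([p[0],p[1],z])+b*.015*(i+1)).tolist(),velocity=.05); print(ctrl.read_ee_pos().round(4),ctrl.read_wrist_force().round(1))
for n,w in {'scene':(185,235,395,375),'side':(335,195,455,310)}.items():
    try: print(n,diffuser(snap(n,n+'1.png'),w,.048))
    except Exception as e: print(e)
print(ctrl.read_t())
E
```

```text
0.0573 5.7 0.0578
0.0568 7.7 0.0577
0.0563 11.3 0.0577
[ 0.5569 -0.2399  0.0577] [-0.3  0.4  9.2]
[ 0.558  -0.2249  0.0577] [0.3 0.5 8.6]
scene (array([ 0.58292318, -0.22723064]), np.float64(0.039802278819136526), array([ 0.54936829, -0.11991899]))
side (array([ 0.57223634, -0.22352196]), np.float64(0.04139295402688155), array([ 0.54825995, -0.10070277]))
7.7
```

View pics/side1.png

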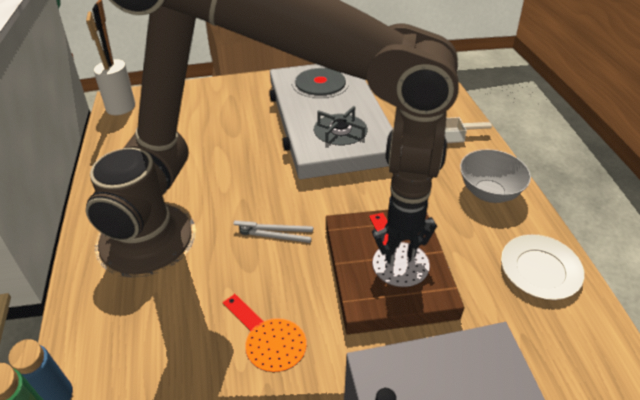

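The side view shows both fingers on the disc at (402,264). It has moved from (404,274), about 30 mm, so the drag works. I'll carry on sliding.

```bash
python3 - <<'E'
from h import *
p=np.array(ctrl.read_ee_pos()); p[2]=.0563; b=np.array([.065,.998,0])
for i in range(3):
    ctrl.move_linear((p+b*.0293*(i+1)).tolist(),velocity=.05); f=ctrl.read_wrist_force(); print(ctrl.read_ee_pos().round(4),f.round(1))
e=ctrl.read_ee_pos()
ctrl.move_linear([e[0],e[1],.12],velocity=.1)
ctrl.move_to([e[0]-.1,e[1]-.2,.26],q(4.8))   # clear view
for n,w in {'scene':(200,215,410,365),'side':(325,180,465,300)}.items():
    s=snap(n,n+'2.png'); c,r,h=diffuser(s,w,.048); d=h-c; print(n,c.round(4),r.round(4),h.round(4),np.linalg.norm(d).round(4),np.degrees(np.arctan2(d[1],d[0])).round(1))
print(ctrl.read_t())
a=cv2.imread('pics/scene2.png')[190:370,170:430]; c=cv2.imread('pics/side2.png')[170:310,310:470]
cv2.imwrite('pics/c2.png',np.hstack([cv2.resize(x,(400,400),interpolation=cv2.INTER_CUBIC) for x in(a,c)]))
E
```

```text
[ 0.5611 -0.1961  0.0577] [ 0.5 -0.8  8.8]
[ 0.563  -0.1668  0.0577] [ 0.4 -0.3  9.2]
[ 0.5649 -0.1375  0.0577] [ 1.2 -0.7  9. ]
scene [ 0.5653 -0.1484] 0.0602 [ 0.5594 -0.0414] 0.1071 93.1
side [ 0.5677 -0.1486] 0.059 [ 0.5663 -0.0784] 0.0702 91.1
11.8167
```

View pics/c2.png

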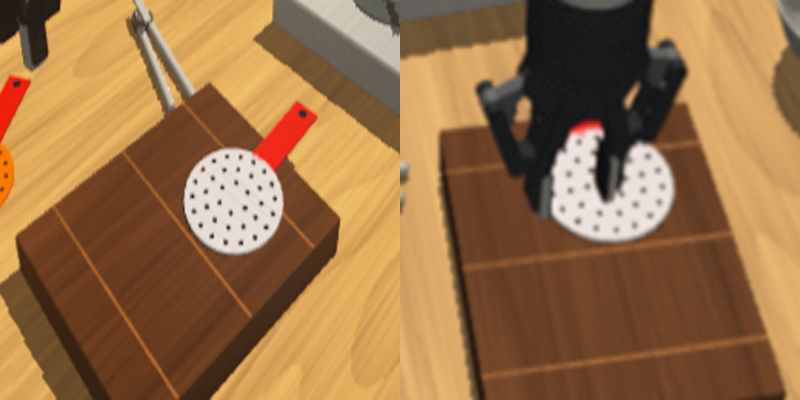

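In the scene crop the diffuser lies flat, with most of its handle past the edge. The handle tip is at about (428,240) in the full picture. The arm hides it in the side view. The handle's middle is about 28 mm beyond the edge, so I'll grasp and lift.

```bash
python3 - <<'E'
from h import *
g=[.5598,-.039]
ctrl.set_gripper(1.0)
ctrl.move_to([*g,.13],q(3.1))
ctrl.move_linear([*g,.065],velocity=.12)
print('hit',ctrl.move_linear([*g,.0375],velocity=.04,contact_N=8),ctrl.read_ee_pos().round(4),ctrl.read_wrist_force().round(1),ctrl.read_t())
ctrl.set_gripper(0.0)
print('gap',ctrl.read_finger_gap(),ctrl.read_wrist_force().round(1))
ctrl.move_linear([*g,.06],velocity=.05)
ctrl.move_linear([*g,.17],velocity=.12); ctrl.pause(.2)
print('gap',ctrl.read_finger_gap(),ctrl.read_ee_pos().round(4),ctrl.read_wrist_force().round(1),ctrl.read_t())
a=snap('scene')['color'][120:340,200:480];c=snap('side')['color'][120:300,310:490]
cv2.imwrite('pics/c3.png',np.hstack([cv2.resize(x,(400,400),interpolation=cv2.INTER_CUBIC) for x in(a,c)])[:,:,::-1])
E
```

```text
hit False [ 0.5599 -0.039   0.0376] [0.1 0.  1.2] 15.15
gap 0.3762537546065453 [-0.9  0.2  3.4]
gap 0.3747239265857218 [ 0.5594 -0.039   0.1692] [ 0.4  0.5 -1.3] 17.5667
```

View pics/c3.png

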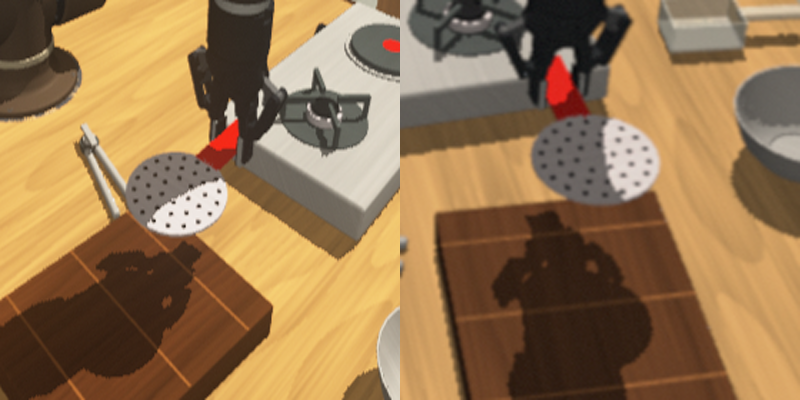

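The diffuser is held by the handle and looks roughly level. The disc is at scene (324,227) and side (398,192). I'll triangulate its centre to check for sag and get the exact offset.

```bash
cat >> h.py <<'E'
def disc_tri(wins):
    """triangulate disc centre from both views: iterate plane height until both cast centres agree best"""
    hs={}
    for n,(u0,v0,u1,v1) in wins.items():
        s=snap(n); hsv=cv2.cvtColor(s['color'][v0:v1,u0:u1],cv2.COLOR_RGB2HSV)
        m=((hsv[...,1]<70)&(hsv[...,2]>75)).astype(np.uint8)*255
        m=cv2.morphologyEx(m,cv2.MORPH_CLOSE,np.ones((5,5))); m=cv2.morphologyEx(m,cv2.MORPH_OPEN,np.ones((7,7)))
        h=cv2.convexHull(biggest(m)).reshape(-1,2)+[u0,v0]; el=cv2.fitEllipse(h.astype(np.float32))
        hs[n]=(s,h,el); print(n,np.round(el[0],1),np.round(el[1],1))
    O=[];D=[]
    for s,h,el in hs.values():
        a,b=px2plane(s,el[0],0)[0],px2plane(s,el[0],.3)[0]; d=(b-a)/np.linalg.norm(b-a); O.append(a);D.append(d)
    M=[np.eye(3)-np.outer(d,d) for d in D]
    X=np.linalg.solve(sum(M),sum(m@o for m,o in zip(M,O)))
    print('gap',[float(np.linalg.norm(m@(X-o)).round(4)) for m,o in zip(M,O)])
    for n,(s,h,el) in hs.items():
        P=px2plane(s,h,X[2])[:,:2]; e=cv2.fitEllipse((P*1000).astype(np.float32)); print(n,'cast',np.round(e,1) if 0 else [np.round(t,1).tolist() for t in e])
    return X
E
python3 - <<'E'
from h import *
print(disc_tri({'scene':(280,196,366,258),'side':(362,166,434,217)}),ctrl.read_ee_pos(),ctrl.read_t())
E
```

```text
scene [322.5 226.3] [45.1 73.4]
side [397.8 191.4] [40.  57.6]
gap [0.0017, 0.0017]
scene cast [[564.0, -148.5], [121.0, 123.8], 142.9]
side cast [[566.8, -144.3], [118.5, 126.0], 171.1]
[ 0.56575019 -0.14936982  0.17569806] [ 0.55971376 -0.03897797  0.16974785] 17.7667
```

```bash
python3 - <<'E'
from h import *
t=[.5312,.357]
ctrl.move_linear([*t,.175],velocity=.15)
ctrl.move_linear([*t,.115],velocity=.06); ctrl.pause(.2)
print(ctrl.read_ee_pos().round(4),ctrl.read_wrist_force().round(1),ctrl.read_finger_gap(),ctrl.read_t())
s=snap('scene');d=snap('side')
print(proj(s,[.5375,.248,.12]),proj(d,[.5375,.248,.12]))
a=s['color'][80:260,330:560];c=d['color'][50:190,260:420]
cv2.imwrite('pics/c4.png',np.hstack([cv2.resize(x,(400,400),interpolation=cv2.INTER_CUBIC) for x in(a,c)])[:,:,::-1])
E
```

```text
[0.5314 0.3571 0.1155] [ 0.2  0.3 -1.1] 0.3744428052547912 21.9167
[[429.43517712 164.55071893]] [[341.60858141 112.45005891]]
```

View pics/c4.png

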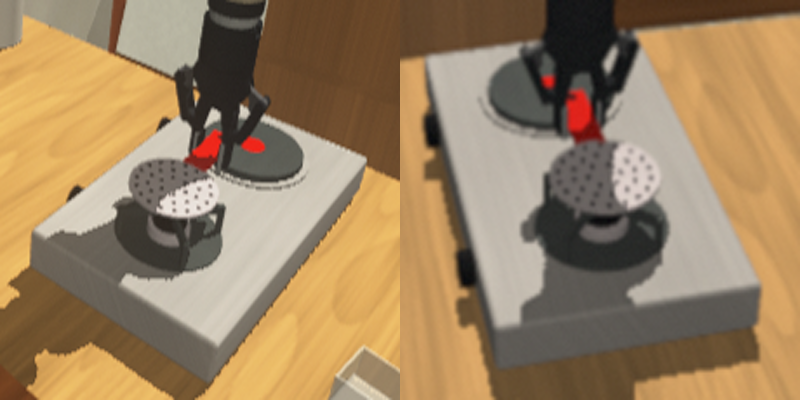

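The disc hangs over the grate at scene (430,165) and side (343,112). The projected target is (429,165) and (342,112), so it is centred. I'll lower it until it touches.

```bash
python3 - <<'E'
from h import *
t=[.5312,.357]
ctrl.move_linear([*t,.097],velocity=.04)
print(ctrl.move_linear([*t,.0862],velocity=.015,contact_N=2.5),ctrl.read_ee_pos().round(4),ctrl.read_wrist_force().round(1),ctrl.read_t())
e=ctrl.read_ee_pos()
ctrl.pause(.2);print(ctrl.read_wrist_force().round(1),ctrl.read_wrist_torque().round(2))
E
```

```text
True [0.5312 0.357  0.0864] [ 0.3 -0.6  2.6] 23.2833
[1.7 0.7 2.9] [ 0.04 -0.23  0.04]
```

```bash
python3 - <<'E'
from h import *
ctrl.set_gripper(0.8); ctrl.pause(.2)
e=ctrl.read_ee_pos()
ctrl.move_linear([e[0],e[1],.16],velocity=.06)
ctrl.move_linear([e[0]-.05,e[1]+.03,.27],velocity=.12); ctrl.pause(.3)
print(ctrl.read_wrist_force().round(1),ctrl.read_t())
s=snap('scene');d=snap('side')
a=s['color'][80:260,330:560];c=d['color'][50:190,260:420]
cv2.imwrite('pics/c5.png',np.hstack([cv2.resize(x,(400,400),interpolation=cv2.INTER_CUBIC) for x in(a,c)])[:,:,::-1])
print(proj(s,[.5375,.248,.098]),proj(d,[.5375,.248,.098]))
for n,x,w in(('scene',s,(385,140,475,205)),('side',d,(310,95,380,150))):
    try: print(n,diffuser(x,w,.098))
    except Exception as ex: print(ex)
E
```

```text
[-0.9  0.7  0.3] 27.0
[[427.85008296 172.51177238]] [[341.46606096 119.26445082]]
scene (array([0.54460129, 0.28024137]), np.float64(0.1443819278355948), array([0.5321875 , 0.35362433]))
side (array([0.5464121 , 0.24908742]), np.float64(0.1480907747344772), array([0.53196088, 0.34843454]))
```

View pics/c5.png

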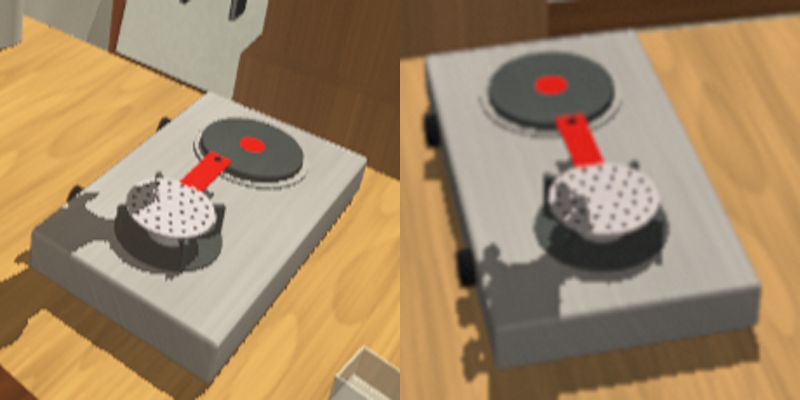

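The diffuser is free and lies on the grate. Its disc centre is at about scene (428,173) and side (342,120); the predicted pixels are (428,173) and (341,119). The arm is clear, so I'm handing in.

```bash
python3 -c "
from h import *
job.hand_in()"
```

```text
the job is handed in; nothing more can be done
```

I slid the diffuser about 115 mm along the board under roughly 9 N of fingertip pressure. I then gripped it by its overhanging handle, lifted it, lowered it onto the gas burner's grate until it just touched, and let go. The arm was clear by 27 s, and the job is handed in with no verdict reported.

**Last checks:**
- **Centring:** in both final views the disc's centre, read by eye, is about 1 px from the predicted grate centre. The handle's middle is about 103 mm from that centre, against 105 mm expected.
- **Flatness:** it looks flat on the grate, but I did not measure its final tilt. While carried, it sagged about 3 mm at the disc's centre, roughly 0.03 rad.
- **Failed check:** the automatic disc fit on the stove gave a 145 mm radius instead of 60 mm because its colour mask merged with the steel deck. I ignored it and used the visual centre and the handle.
- **Disagreement:** after the slide, the side view's handle position was also wrong because the gripper was in the way. I used the scene view there.

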